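# Find and press the concealed catch of a drawer case

## Robot

A 6-joint arm with a two-finger parallel gripper is mounted at the origin on a cart in front of the work surface, level with it; the furniture and walls round the work are solid. World frame = base frame: x ahead of the robot, y to its left, z up, the work surface at z = 0. Lengths are in m, angles in rad, forces in N, time in s.
With the tool pointing down it reaches from about 0.425 to 0.95 m from the base axis. Payload 3.5 kg.
Tool frame: the origin (TCP) lies on the centre line of the jaws, within the pads' length; the fingertips stand 25 mm ahead of it and the grasp point (between the pads) lies 6 mm ahead of it (r.tip_extent is the distance from the TCP to the fingertips, in m); z points along the fingers, y is the line along which they close (so a half turn about z gives the same grasp; the last joint's range is limited). The gripper opens to 85 mm and grips with 20 to 120 N. Pads are 22 mm wide; open, the fingers measure 114 mm over their backs; the gripper's body (76 mm by 85 mm) begins 54 mm behind the grasp point. The pads swing forward as they close: fully open they stand 13 mm farther back than shut.
Start: joints at [1.107, 0.286, 1.577, -0, 1.279, -0.15], TCP at [0.208, 0.642, 0.256] pointing down, gripper open.
Joint ranges: [-2.77, 2.77], [-0.9, 2.22], [0.21, 2.48], [-1.53, 4.67], [0.24, 2.81], [-2.84, 2.84]. Speed limits (rad/s): [2.79, 2.79, 3.14, 3.14, 3.14, 3.14].

## Interface

Orientations are given as a rotation vector (axis times angle).
In Python, from workcell import r, cams, sign_off gives the robot as it stands.
- The arm moves only by the shell command python3 -m inch 'ROWS' [FORCE]. ROWS is JSON, a list that holds one entry, the list of rows, each a list of 7 numbers: the shift along the tool's x, y, z each as a share of 0.25 m, from -1 to 1, then the turn, a rotation vector about the tool's x, y, z each as a share of 90 degrees, from -1 to 1, then the opening, from 0 (shut) to 1 (fully open). In form: [[[tx, ty, tz, ax, ay, az, jaw], ...]]. A call has 1 to 5 rows; each row is the pose to reach, as a shift and turn from the pose commanded when the call began, along the tool's axes at that moment; what a row does not reach only later rows make up. A row lasts 1/12 s, in which the tool goes at most 41.7 mm and 7.16 degrees, less where a joint would pass 70% of its speed; a pose out of reach is approached as far as the arm can. A call with a number of a shift or a turn outside -1 to 1 is refused whole. A call with a gripper value outside its range is refused whole. The fingers move at their own pace and stop on an object; FORCE is the grip in N (left out, the last holds). Time passes only in rows, so rows that repeat a pose let the fingers close. It gives the time, the measured TCP pose, the force, the opening and the grip force at its end, in the units of the state.
- r.sense(): the state, without advancing time (a new reading comes with each control period).
- cams.read_camera(name): name is "side" or "top"; returns (picture, depth): 384x512x3 uint8, blue, green, red; 384x512 float32, m along the optical axis (not along the pixel's ray), 0 where there is no reading.
- cams.camera_params(name): a dict with "fx", "fy", "cx", "cy" (pixels), "world_from_camera" (4x4, takes a point from camera to world coordinates). Camera axes: x right, y up, looking along -z (the intrinsics and any distortion apply to the point x, -y, -z); pixel columns grow to the right and rows downward; lengths in m; the calibration is good to about 2 mm. A picture is of the moment at which its call begins. camera_params takes no time and is no camera call.
- sign_off(): hands the job in; it is judged then, once.
The state is a dict: "t": time; "joint_pos": joint angles; "dq": joint speeds; "tau": joint torques, N m; "tcp_pos": TCP position; "orientation": TCP orientation; "wrist_force": force on the tool from outside, world axes, zero at the start; "moment": the same for the moment, N m; "grip_width": finger opening in m; "grasp_force": force on a finger pad.
Only numpy, scipy, OpenCV 4.12 (cv2) and the standard library are available. Lean on these libraries where they do the work, as an engineer would, in place of code of your own. Each camera call takes 0.05 s, during which the arm holds its last target. There are 200 camera calls.

## Task

The low grey steel case on the bench has a shut drawer with no handle; its catch is concealed somewhere along the bare metal strip in the top of the case, where one of its short lengths lies slightly deeper and gives. Feel gently along the strip with the shut fingertips, press the catch in until the drawer springs out by itself, then take the hand away. Grasp nothing, keep off the drawer itself, and leave the tape measure, the box of screws and the roll of tape where they are.

Things in the scene. Friction and masses are not known exactly. Their poses are not given: they have to be found in the camera images.
- drawer_case: low grey steel case fixed to the bench, 240 (its x) x 360 (its y) x 100 mm high; origin at the centre of its underside, on the bench; its -x side, with the drawer, faces the robot; z up. In its flat top is a window 60 mm wide (x -70 to -10 mm) and 160 mm long (y -80 to +80 mm), with a bare metal strip lying 2 mm below the top. All but the catch and the drawer is rigid
- panel_mid (a point): the middle of the window, on the face of the strip, 98 mm above the bench; axes as the case's, y along the strip. The catch is a 58 x 60 mm length of the strip, its full width, same metal, its face 2 mm below the strip's. Its centre lies anywhere from -45 to +45 mm along y from here and is not listed: find it by feel or by eye
- strip_left_end (a point): left (+y) end of the window, on the face of the strip, 80 mm from its middle. The catch moves straight down 6 mm against a spring (about 2 N at first, 5 N fully in), frees the drawer 4.5 to 5 mm down and springs back when let go. A tip that overlaps the rigid strip beside it cannot push it in
- strip_right_end (a point): right (-y) end of the window, on the face of the strip, 80 mm from its middle. Fine seams divide the strip into lengths of 60 mm that look alike; only one is the catch, the others are rigid
- drawer_front (a point): centre of the outer face of the drawer's front, 344 mm wide and 76 mm high, on the -x side of the case; moves with the drawer
- drawer (a joint): how far the drawer stands out of the case towards its -x, in m: about 0 while latched; its own spring pushes it out to 0.05 once the catch is pressed, within about half a second
- tape_measure: yellow tape measure 65 x 81 x 33 mm lying loose on the case's top behind the strip; origin at the centre of its underside
- screw_box: yellow and blue carton of screws 55 x 85 x 45 mm loose on the bench to the left of the case; origin at the centre of its underside
- duct_tape: grey roll of tape, 103 mm across and 48 mm high, loose on the bench to the right of the case; origin at the centre of its underside

How it is judged:
By the outcome, as a careful person would: the job done as asked, in the order asked, and still so for the second after the job is handed in, with the robot touching nothing.
It also fails if it takes over 45 s, if anything falls off the work surface, if the arm or the gripper's body presses on something with over 40 N, if the wrist force passes 120 N, or if a joint passes its speed limit or range.

## Working session

There is one attempt and no reset: what is moved stays moved. The work goes in short steps, Python scripts to look and compute and a shell command to move; the robot and the scene stay as the last step left them, time stands still between calls to the robot, and variables do not carry over. Pictures are saved under pics/ and viewed, at most 10 in all, crops included, and the job is handed in when it is done.

```bash
mkdir -p pics; ls; python3 - <<'E'
from workcell import r,cams
import cv2,numpy as np
for n in ("side","top"):
    im,d=cams.read_camera(n); cv2.imwrite(f"pics/{n}0.png",im); np.save(f"pics/{n}0.npy",d)
    p=cams.camera_params(n); print(n,{k:(np.round(v,3).tolist() if k=="world_from_camera" else v) for k,v in p.items()})
s=r.sense(); print(s["t"],s["tcp_pos"],s["orientation"],s["wrist_force"],s["grip_width"],r.tip_extent)
E
```

```text
pics
side {'fx': 351.13863930046034, 'fy': 351.13863930046034, 'cx': 256.42108509794457, 'cy': 196.42693443324882, 'world_from_camera': [[0.818, 0.286, -0.498, 0.066], [-0.575, 0.409, -0.709, -0.709], [0.001, 0.867, 0.499, 0.564], [0.0, 0.0, 0.0, 1.0]]}
top {'fx': 460.5437599520899, 'fy': 460.5437599520899, 'cx': 254.78292952373147, 'cy': 173.10045190076613, 'world_from_camera': [[-0.026, 0.981, -0.193, 0.326], [-1.0, -0.024, 0.012, -0.031], [0.007, 0.193, 0.981, 1.174], [0.0, 0.0, 0.0, 1.0]]}
0.1 [0.20806486 0.64155879 0.25504257] [-0.49078544 -3.10232041  0.00327716] [0.21437788 0.53573533 0.30050755] 0.08550311125351874 0.025
```

View pics/top0.png

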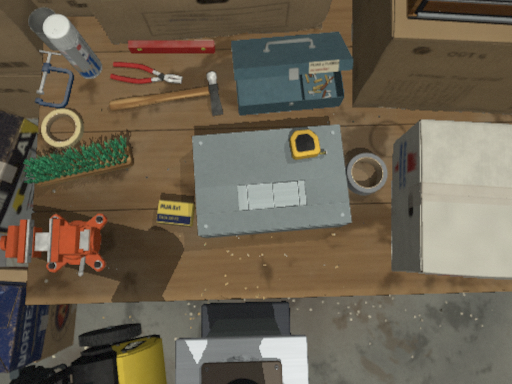

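View pics/side0.png

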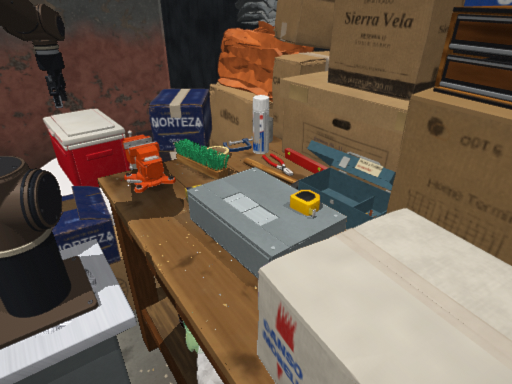

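The top view shows the case with corners near (193,130), (342,125), (351,225) and (198,236). The strip spans about (238,184) to (306,207), and the tape measure sits at (304,144). The side view shows the arm well clear of the case.

```bash
cat > h.py <<'E'
import numpy as np,cv2
from workcell import cams
def world(n,u,v,d):
    p=cams.camera_params(n); u,v,d=map(np.asarray,(u,v,d))
    c=np.stack([(u-p["cx"])/p["fx"]*d,-(v-p["cy"])/p["fy"]*d,-d,np.ones_like(d)],-1)
    return (c@p["world_from_camera"].T)[...,:3]
E
python3 - <<'E'
from h import *
im=cv2.imread("pics/top0.png"); d=np.load("pics/top0.npy")
v,u=np.mgrid[:384,:512]; W=world("top",u,v,d)
top=(abs(W[...,2]-.1)<.012)&(u>185)&(u<360)&(v>115)&(v<245)
top=top.astype(np.uint8); n,l,st,c=cv2.connectedComponentsWithStats(top); k=1+st[1:,4].argmax()
m=l==k; print(st[k],np.median(W[m][:,2]))
cs=max(cv2.findContours(m.astype(np.uint8),0,2)[0],key=cv2.contourArea)
P=W[cs[:,0,1],cs[:,0,0]][:,:2]; R=cv2.minAreaRect((P*1000).astype(np.float32)); print("rect",R)
# window (brighter)
g=cv2.cvtColor(im,6); w=((g>170)&(u>225)&(u<315)&(v>172)&(v<215)); 
print("win",cv2.minAreaRect((W[w][:,:2]*1000).astype(np.float32)),w.sum(),np.median(W[w],0))
b=cv2.minAreaRect((P*1000).astype(np.float32))
# residual profile in case frame
A=W[m]; far=~cv2.dilate(w.astype(np.uint8),np.ones((9,9)))[m].astype(bool)
X=np.c_[A[:,:2],np.ones(len(A))]; s=far&(abs(A[:,2]-np.median(A[:,2]))<.005); co=np.linalg.lstsq(X[s],A[s,2],rcond=None)[0]
res=(W[...,2]-(W[...,0]*co[0]+W[...,1]*co[1]+co[2]))*1000
for x in range(236,310,4): print(x,np.round(np.mean(res[190:203,x:x+4]),2),int(g[190:203,x:x+4].mean()))
cv2.imwrite("pics/crop.png",cv2.resize(im[170:220,225:320],None,fx=8,fy=8,interpolation=cv2.INTER_CUBIC))
E
```

```text
[  192   125   160   112 14324] 0.0989426522598491
rect ((522.7847290039062, -79.45401000976562), (243.0917510986328, 360.8171691894531), 3.3852500915527344)
win ((421.52496337890625, -86.6920166015625), (182.94374084472656, 156.30760192871094), 3.966627836227417) 1406 [ 0.48395759 -0.07862359  0.09655705]
236 19.88 150
240 18.61 174
244 18.1 171
248 19.13 172
252 -1.79 175
256 -1.9 176
260 -1.29 176
264 -1.94 176
268 39.35 176
272 -3.55 170
276 -4.05 177
280 16.79 178
284 17.13 178
288 17.11 178
292 -3.84 179
296 -3.9 166
300 18.71 175
304 -0.81 148
308 -0.48 131
```

View pics/crop.png

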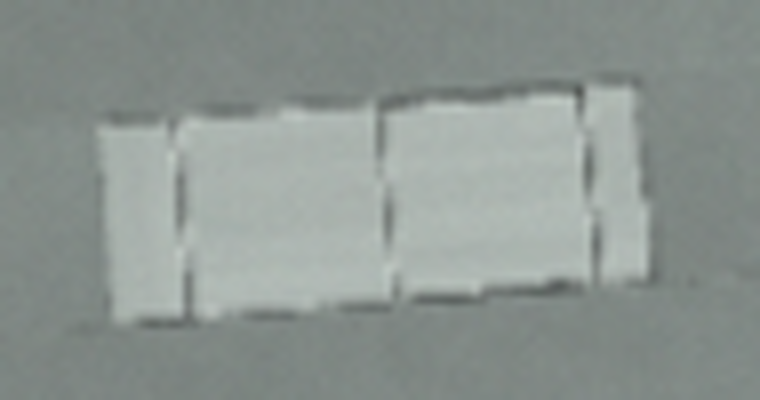

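The crop shows seams at x of about 180, 385 and 590 in the 8x view, which is u of about 247.5, 273 and 298.5. The depth residuals put the third length (u 273 to 298) about 2 mm deeper than its neighbour, so it is the likely catch. I'll confirm this with robust statistics and work out the move.

```bash
python3 - <<'E'
from h import *
from workcell import r
from scipy.spatial.transform import Rotation as Ro
D=[np.load("pics/top0.npy")]+[cams.read_camera("top")[1] for _ in range(4)]
D=np.array(D); D[D==0]=np.nan; d=np.nanmedian(D,0)
v,u=np.mgrid[:384,:512]; W=world("top",u,v,d)
c=np.array([.5228,-.0795]); a=np.radians(3.385); Rz=np.array([[np.cos(a),-np.sin(a)],[np.sin(a),np.cos(a)]])
L=(W[...,:2]-c)@Rz
s=(abs(W[...,2]-.1)<.012)
f=s&(abs(L[...,0])<.11)&(abs(L[...,1])<.17)&~((abs(L[...,0]+.04)<.04)&(abs(L[...,1])<.09))&~(L[...,0]>0)
X=np.c_[W[f][:,:2],np.ones(f.sum())]; co=np.linalg.lstsq(X,W[f][:,2],rcond=None)[0]
res=(W[...,2]-(W[...,0]*co[0]+W[...,1]*co[1]+co[2]))*1000
for y in np.arange(-90,90,6):
    q=s&(abs(L[...,0]+.04)<.022)&(abs(L[...,1]*1000-y-3)<3); print(y+3,q.sum(),np.round(np.median(res[q]),2),end=' | ')
print()
for n,x,y in [("seam",273.1,195),("seam",298.3,193),("catch",286,194.3),("winL",238.2,197.5),("winR",305.6,192.5)]:
    w=world("top",x-0.,y,np.nanmedian(d[190:200,255:290])); print(n,w,((w[:2]-c)@Rz)*1000)
S=r.sense(); R=Ro.from_rotvec(S["orientation"]); print(R.as_matrix().round(3)); 
print("tool x heading",np.degrees(np.arctan2(R.as_matrix()[1,0],R.as_matrix()[0,0])))
E
```

```text
-87 47 0.28 | -81 47 -0.7 | -75 47 -2.03 | -69 49 -2.08 | -63 47 -3.75 | -57 46 -3.99 | -51 45 -3.87 | -45 49 -3.69 | -39 46 -3.78 | -33 48 -4.22 | -27 45 -4.35 | -21 45 -3.83 | -15 49 -4.21 | -9 47 -4.13 | -3 44 -3.29 | 3 45 -2.06 | 9 47 -2.18 | 15 47 -2.04 | 21 49 -2.19 | 27 45 -1.68 | 33 47 -1.92 | 39 45 -1.48 | 45 51 -1.98 | 51 45 -2.03 | 57 45 -2.36 | 63 44 -2.11 | 69 47 -1.77 | 75 48 -1.89 | 81 49 -0.73 | 87 48 0.16 | 
seam [ 0.48365694 -0.08572988  0.0960151 ] [-39.44260997  -3.9078055 ]
seam [ 0.48674903 -0.14539887  0.09733981] [-39.87907279 -63.6552709 ]
catch [ 0.48448885 -0.11625625  0.09654567] [-40.41458592 -34.43003836]
winL [ 0.48000043 -0.00310845  0.09430345] [-38.21435315  78.78537621]
winR [ 0.4874607  -0.16267941  0.09768739] [-40.18897623 -80.94768135]
[[-0.951  0.309 -0.   ]
 [ 0.309  0.951 -0.001]
 [ 0.    -0.001 -1.   ]]
tool x heading 162.01891721138648
```

The depth is clear. Between about -62 and -4 mm along y, the strip face lies about 4 mm below the top, against 2 mm elsewhere. The catch centre is therefore near y = -33.5 in the case frame, or world (0.485, -0.115). I'll check clearance on the way and make the first stretch, which stays well outside the arm's minimum radius.

```bash
python3 - <<'E'
from h import *
d=np.load("pics/top0.npy"); v,u=np.mgrid[:384,:512]; W=world("top",u,v,d); ok=d>0
for x0,x1,y0,y1 in [(.15,.4,.3,.6),(.4,.65,.3,.6),(.25,.65,.1,.3),(.35,.62,-.3,.1)]:
    q=ok&(W[...,0]>x0)&(W[...,0]<x1)&(W[...,1]>y0)&(W[...,1]<y1); print(x0,y0,q.sum(),np.percentile(W[q][:,2],[50,99.5]) if q.any() else 0)
E
python3 -m inch '[[[-0.16,-0.02,0,0,0,0,0],[-0.32,-0.03,0,0,0,0,0],[-0.48,-0.05,0,0,0,0,0],[-0.64,-0.06,0,0,0,0,0],[-0.8,-0.08,0,0,0,0,0]]]' 20
```

```text
0.15 0.3 7298 [0.0007459  0.12953952]
0.4 0.3 8730 [0.00300034 0.12859139]
0.25 0.1 12121 [-0.00050306  0.09850564]
0.35 -0.3 18110 [0.09810652 0.13380743]
t: 0.72
tcp_pos: [0.3938, 0.5606, 0.2564]
orientation: [0.49, 3.103, 0.001]
wrist_force: [0.9, 1.5, -0.3]
grip_width: 0.0257
grasp_force: 0.0
```

```bash
python3 -m inch '[[[-0.07,-0.144,0,0,0,0,0],[-0.14,-0.288,0,0,0,0,0],[-0.21,-0.432,0,0,0,0,0],[-0.28,-0.576,0,0,0,0,0],[-0.346,-0.72,0,0,0,0,0]]]'; python3 -m inch '[[[-0.07,-0.144,0,0,0,0,0],[-0.14,-0.288,0,0,0,0,0],[-0.21,-0.432,0,0,0,0,0],[-0.28,-0.576,0,0,0,0,0],[-0.346,-0.72,0,0,0,0,0]]]'; python3 -m inch '[[[-0.07,-0.144,0,0,0,-0.06,0],[-0.14,-0.288,0,0,0,-0.12,0],[-0.21,-0.432,0,0,0,-0.18,0],[-0.28,-0.576,0,0,0,-0.238,0],[-0.346,-0.72,0,0,0,-0.238,0]]]'
```

```text
t: 1.13
tcp_pos: [0.4192, 0.3615, 0.2562]
orientation: [0.491, 3.103, -0.0]
wrist_force: [0.3, 0.1, -0.5]
grip_width: -0.0
grasp_force: 0.0
t: 1.55
tcp_pos: [0.4457, 0.1637, 0.2566]
orientation: [0.49, 3.102, 0.0]
wrist_force: [0.6, 0.1, 1.5]
grip_width: 0.0002
grasp_force: 0.0
t: 1.97
tcp_pos: [0.4724, -0.0345, 0.2567]
orientation: [-0.099, 3.139, -0.0]
wrist_force: [0.5, 0.4, 0.5]
grip_width: 0.0
grasp_force: 0.0
```

```bash
cat > go.py <<'E'
from workcell import r
import numpy as np,sys
from scipy.spatial.transform import Rotation as Ro
S=r.sense(); R=Ro.from_rotvec(S["orientation"]).as_matrix(); g=np.array(list(map(float,sys.argv[1:4])))
print(S["t"],S["tcp_pos"],np.round(S["wrist_force"],2),S["grip_width"],"head y",np.degrees(np.arctan2(R[1,1],R[0,1])),"tilt z",R[:,2].round(4))
print("tool share",R.T@(g-S["tcp_pos"])/.25)
E
python3 go.py .485 -.115 .16
```

```text
1.9667 [ 0.47241314 -0.03446696  0.25671863] [0.52 0.43 0.55] 7.404636755044966e-06 head y 93.61028108481413 tilt z [ 1.2e-03 -3.0e-04 -1.0e+00]
tool share [-0.02951992 -0.32452841  0.3870217 ]
```

```bash
python3 -m inch '[[[-0.015,-0.16,0.06,0,0,0,0],[-0.03,-0.325,0.12,0,0,0,0],[-0.03,-0.325,0.25,0,0,0,0],[-0.03,-0.325,0.37,0,0,0,0],[-0.03,-0.325,0.427,0,0,0,0]]]'; python3 -m inch '[[[0,0,0.02,0,0,0,0],[0,0,0.04,0,0,0,0],[0,0,0.06,0,0,0,0],[0,0,0.08,0,0,0,0],[0,0,0.08,0,0,0,0]]]'; python3 go.py .485 -.115 .121
python3 - <<'E'
from h import *
im,d=cams.read_camera("side"); cv2.imwrite("pics/s1.png",cv2.resize(im[150:280,170:370],None,fx=4,fy=4,interpolation=2))
E
```

```text
t: 2.38
tcp_pos: [0.4827, -0.1134, 0.1457]
orientation: [0.09, -3.135, -0.004]
wrist_force: [-0.6, -1.1, 0.1]
grip_width: -0.0001
grasp_force: 0.0
t: 2.8
tcp_pos: [0.4851, -0.1129, 0.1298]
orientation: [-0.095, 3.14, -0.0]
wrist_force: [0.1, -0.4, -0.6]
grip_width: 0.0001
grasp_force: 0.0
2.8 [ 0.48512917 -0.11294755  0.12976458] [ 0.06 -0.38 -0.63] 0.00014857461202082256 head y 93.47106322834229 tilt z [ 5.e-04 -3.e-04 -1.e+00]
tool share [ 0.00103107 -0.00815211  0.03506042]
```

View pics/s1.png

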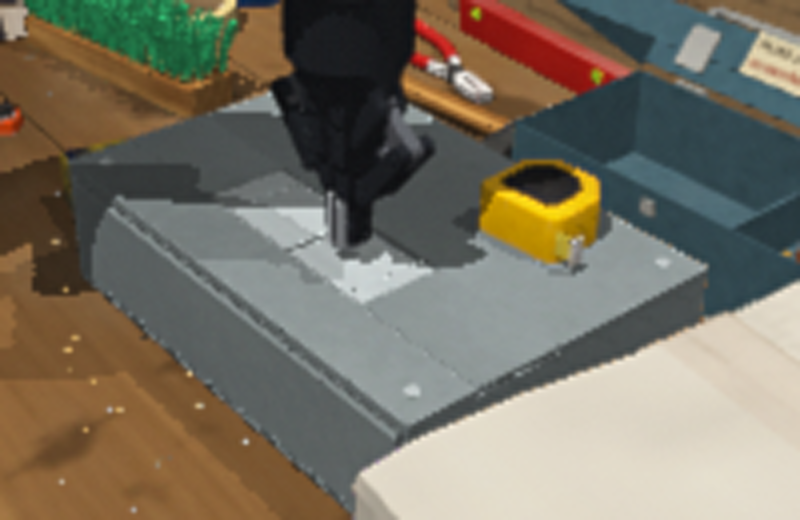

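In the side crop, the shut fingertips at about (345,240) are just above the length to the right of the middle seam. The tape measure is well clear. Next I'll descend gently in 1 mm steps.

```bash
for i in 1; do python3 -m inch '[[[0,-0.006,0.006,0,0,0,0],[0,-0.006,0.012,0,0,0,0],[0,-0.006,0.018,0,0,0,0],[0,-0.006,0.024,0,0,0,0],[0,-0.006,0.024,0,0,0,0]]]'; done; python3 -m inch '[[[0,0,0.004,0,0,0,0],[0,0,0.008,0,0,0,0],[0,0,0.012,0,0,0,0],[0,0,0.012,0,0,0,0]]]'
```

```text
t: 3.27
tcp_pos: [0.4848, -0.1145, 0.1233]
orientation: [0.094, -3.14, -0.0]
wrist_force: [-0.7, -0.6, -0.2]
grip_width: -0.0003
grasp_force: 0.0
t: 3.6
tcp_pos: [0.4851, -0.1146, 0.1208]
orientation: [0.094, -3.14, -0.0]
wrist_force: [-1.2, 0.6, 1.5]
grip_width: 0.0003
grasp_force: 0.9
```

The tips are 2 mm below the strip's face with almost no force, so this is the catch. I'll press it in slowly.

```bash
python3 -m inch '[[[0,0,0.004,0,0,0,0],[0,0,0.008,0,0,0,0],[0,0,0.012,0,0,0,0],[0,0,0.012,0,0,0,0]]]';  python3 -m inch '[[[0,0,0.004,0,0,0,0],[0,0,0.008,0,0,0,0],[0,0,0.008,0,0,0,0]]]'
python3 - <<'E'
from h import *
d=cams.read_camera("top")[1]; v,u=np.mgrid[:384,:512]; W=world("top",u,v,d)
q=(d>0)&(abs(W[...,1]+.1)<.1)&(W[...,2]>.05)&(W[...,2]<.11); print("front x",np.percentile(W[q][:,0],[.1,.5,1,2]))
E
```

```text
t: 3.93
tcp_pos: [0.4851, -0.1146, 0.118]
orientation: [0.094, -3.14, 0.0]
wrist_force: [-1.1, 1.0, 4.5]
grip_width: 0.0002
grasp_force: 2.2
t: 4.18
tcp_pos: [0.4851, -0.1146, 0.1157]
orientation: [-0.094, 3.14, -0.0]
wrist_force: [-1.0, 0.3, 3.3]
grip_width: 0.0001
grasp_force: 1.9
front x [0.38131654 0.38306292 0.38564823 0.40968906]
```

```bash
python3 -m inch '[[[0,0,0.002,0,0,0,0],[0,0,0.002,0,0,0,0],[0,0,0.002,0,0,0,0],[0,0,0.002,0,0,0,0]]]'
python3 - <<'E'
from h import *
im,d=cams.read_camera("top"); v,u=np.mgrid[:384,:512]; W=world("top",u,v,d)
for n,D in (("now",d),("start",np.load("pics/top0.npy"))):
    W=world("top",u,v,D);q=(D>0)&(abs(W[...,1]+.1)<.1)&(W[...,2]>.05)&(W[...,2]<.11); print(n,"front x",np.percentile(W[q][:,0],[.1,.5,1,2]))
E
```

```text
t: 4.57
tcp_pos: [0.485, -0.1146, 0.1151]
orientation: [-0.094, 3.14, -0.0]
wrist_force: [-1.2, 0.6, 3.5]
grip_width: -0.0001
grasp_force: 2.0
now front x [0.35592756 0.3577144  0.35961029 0.36366314]
start front x [0.39631093 0.39898246 0.40109665 0.4040702 ]
```

The drawer is springing out, about 40 mm so far. Now I'll take the hand straight up, clear of the case, and look.

```bash
python3 -m inch '[[[0,0,-0.03,0,0,0,0],[0,0,-0.12,0,0,0,0],[0,0,-0.25,0,0,0,0],[0,0,-0.4,0,0,0,0],[0,0,-0.55,0,0,0,0]]]'; python3 -m inch '[[[0,0.15,-0.05,0,0,0,0],[0,0.3,-0.1,0,0,0,0],[0,0.46,-0.1,0,0,0,0],[0,0.62,-0.1,0,0,0,0],[0,0.78,-0.1,0,0,0,0]]]'; python3 -m inch '[[[0,0.16,0,0,0,0,0],[0,0.32,0,0,0,0,0],[0,0.32,0,0,0,0,0],[0,0.32,0,0,0,0,0],[0,0.32,0,0,0,0,0]]]'
python3 - <<'E'
from h import *
im,d=cams.read_camera("top"); cv2.imwrite("pics/t2.png",im); v,u=np.mgrid[:384,:512]
W=world("top",u,v,d);q=(d>0)&(abs(W[...,1]+.1)<.1)&(W[...,2]>.05)&(W[...,2]<.11); print("front x",np.percentile(W[q][:,0],[.1,.5,1,2]))
E
```

```text
t: 5.03
tcp_pos: [0.4842, -0.1142, 0.2531]
orientation: [0.094, -3.138, -0.001]
wrist_force: [0.7, -0.5, 0.0]
grip_width: 0.0004
grasp_force: 0.0
t: 5.45
tcp_pos: [0.4728, 0.0816, 0.2779]
orientation: [-0.093, 3.139, -0.0]
wrist_force: [1.4, 0.1, 0.0]
grip_width: 0.0001
grasp_force: 0.0
t: 5.87
tcp_pos: [0.4682, 0.1599, 0.2772]
orientation: [0.096, -3.14, 0.001]
wrist_force: [0.3, -0.8, -0.1]
grip_width: -0.0002
grasp_force: 0.0
front x [0.34723309 0.35064007 0.35308372 0.35643049]
```

View pics/t2.png

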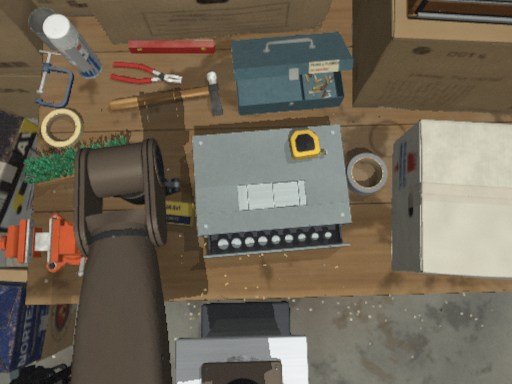

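The drawer stands about 48 mm out, with its front edge near row 250. The tape measure at (304,144) and the tape roll at (366,172) haven't moved, and the screw box near (180,212), partly hidden by the arm, hasn't either. The arm is stationary and clear of everything.

```bash
python3 -c "
from workcell import sign_off
print(sign_off())"
```

```text
the job is handed in; nothing more can be done
None
```

I pressed the catch in, the drawer sprang out about 48 mm by itself, the hand is clear of everything with nothing else moved, and the job is handed in.

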